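Push a used coffee capsule through the self-closing flap of the capsule bin

ROBOT

A 6-joint arm with a two-finger parallel gripper is mounted at the origin on a cart in front of the work surface, level with it; the furniture and walls round the work are solid. World frame = base frame: x ahead of the robot, y to its left, z up, the work surface at z = 0. Lengths are in m, angles in degrees, forces in N, time in s.
With the tool pointing down it reaches from about 0.35 to 0.725 m from the base axis. Payload 4.3 kg.
Tool frame: the origin (TCP) lies at the centre of the arm's flange, where the gripper is bolted on; the fingertips stand 173 mm ahead of it and the grasp point (between the pads) lies 155 mm ahead of it; z points along the fingers, y is the line along which they close (so a half turn about z gives the same grasp; the last joint's range is limited). The gripper opens to 85 mm and grips with 20 to 120 N. Pads are 22 mm wide; open, the fingers measure 114 mm over their backs; the gripper's body (76 mm by 85 mm) begins 54 mm behind the grasp point. The pads swing forward as they close: fully open they stand 13 mm farther back than shut.
Start: joints at [-73.929, 21.618, 4.641, 73.018, 0, 83.68], TCP at [0.219, -0.532, 0.405] pointing down, gripper open.
Joint ranges: [-156.06, 156.06], [-48.1, 94.91], [-58.44, 69.94], [-101.28, 121.22], [-78.64, 73.56], [-180, 180]. Speed limits (degrees/s): [147.25, 147.25, 180, 180, 180, 180].

INTERFACE

Orientations are given as a 3x3 rotation matrix whose columns are the frame's x, y, z axes.
In Python, from cell import * gives the robot as it stands. The module is installed in compiled form; this text tells all that it offers.
- The arm moves only by the shell command python3 -m pendant 'ROWS' [FORCE]. ROWS is JSON, a list that holds one entry, the list of rows, each a list of 7 numbers: the shift along the tool's x, y, z in m, then the turn, a rotation vector about the tool's x, y, z in degrees, then the finger opening in m, from 0 to 0.0854. A call has 1 to 8 rows; each row shifts and turns the commanded pose from where the row before left it, along the tool's axes as they then stand; what a row does not reach is not made up. A row lasts 1/10 s, in which the tool goes at most 50 mm and 8.59 degrees, less where a joint would pass 70% of its speed; a pose out of reach is approached as far as the arm can. A call is refused whole if a number of a shift passes 0.05 or a number of a turn 8.59, either way. A call with a gripper value outside its range is refused whole. The fingers move at their own pace and stop on an object; FORCE is the grip in N (left out, the last holds). Time passes only in rows, so rows that do not move let the fingers close. It gives the time, the measured TCP pose, the force, the opening and the grip force at its end, in the units of the state.
- sense(): the state, without advancing time (a new reading comes with each control period).
- grab_frame(name): name is "scene" or "side" or "wrist"; returns a dict with "pixels" (480x640x3 uint8, red, green, blue), "fovy" (degrees; the focal length in pixels is half the picture's height over the tangent of half this angle, whatever the lens; pixels are square), "cx", "cy" (the principal point, pixels), "pose" (4x4, takes a point from camera to world coordinates); the wrist camera has in their place "T_tool_cam" (4x4, takes a point from camera to tool coordinates, whose origin is the TCP and whose axes are the flange's). Camera axes: x right, y up, looking along -z (the intrinsics and any distortion apply to the point x, -y, -z); pixel columns grow to the right and rows downward; lengths in m; the calibration is good to about 2 mm. A picture is of the moment at which its call begins: read the wrist's pose just before it. There is no depth.
- job_done(): hands the job in; it is judged then, once.
The state is a dict: "t": time; "joint_positions": joint angles; "qd": joint speeds; "joint_torque": joint torques, N m; "tcp_pos": TCP position; "tcp_rot": TCP orientation; "force": force on the tool from outside, world axes, zero at the start; "wrist_torque": the same for the moment, N m; "width": finger opening in m; "grasp_force": force on a finger pad.
Only numpy, scipy, OpenCV 4.12 (cv2) and the standard library are available. Lean on these libraries where they do the work, as an engineer would, in place of code of your own. Each camera call takes 0.05 s, during which the arm holds its last target. There are 200 camera calls.

TASK

A used coffee capsule stands on the ledge of the capsule bin. Without grasping anything, push the bin's self-closing flap open with one finger and, while that finger holds the flap open, push the capsule along the ledge and through the opening with the other finger, so that it drops into the bin. Do not lift or squeeze the capsule and do not shove the flap open with it; afterwards draw back so that the flap swings shut, and leave the mug, the jar and the glass where they stand.

Things in the scene. Friction and masses are not known exactly. Their poses are not given: they have to be found in the camera images.
- capsule_bin: black bin fixed to the worktop, 190 mm wide (its y). x points in the pushing direction, z up; origin at worktop level below the middle of the edge where ledge ends and opening begins. x -85 to 0 mm: flat open ledge 80 mm high. x 0 to 80: opening covered by the flap, between sloping cheeks (inner faces y = +-89 mm). x 80 to 110: fixed hood, 128 mm high. Hollow, floor 5 mm.
- ledge_edge (a point): middle of the edge where the ledge ends and the opening begins, at ledge height (80 mm over the worktop, above the bin's origin)
- flap (a joint): opening angle of the steel flap, rad: 0 shut, grows as it swings inward and down, stop at 1.15 (about vertical). A light spring shuts it: at the lower edge about 0.5 N starts it and 1.4 N opens it fully. A downward-pointing finger that moves along bin +x with its tip just above ledge height meets the sloping outer face and swings it in; it may go on to x = 70 mm. At x = 50 mm it is open about 0.45 rad.
- flap_edge (a point): middle of the flap's lower free edge (moves with it), 89 mm from the hinge. The flap is a flat plate 174 mm wide, 3 mm thick; shut, it slopes up from the end of the ledge (x = 0, 3 mm above the ledge) to its hinge, which runs along the bin's y at x = 80 mm, 122 mm over the worktop.
- capsule: used coffee capsule of bare aluminium, 15 g: a blunt cone 29 mm tall standing on its wide rim, 37 mm across at the bottom, about 20 mm at the top. Origin: centre of its underside, z up. It stands on the ledge, 26 to 45 mm before the opening, up to 35 mm either side of the middle; it slides when pushed low and drops once its centre is past the ledge's end.
- mug: striped mug, 84 mm across, 101 mm tall, with handle; origin at the centre of its underside; bystander, left of the bin
- honey: honey jar with black lid, 63 mm across, 94 mm tall; origin at the centre of its underside; bystander, right of the bin
- glass: clear drinking glass, 80 mm across, 91 mm tall; origin at the centre of its underside; bystander, right of the bin

How it is judged (in metres and radians):
On the way, in this order (a step that is already met when the one before it is completed fails the run):
1. a finger pushes the flap clearly open while the capsule still stands on the ledge (value of joint flap above 0.2 rad and contact force between the fingers and flap above 0.1 N and z of capsule in the frame of capsule_bin above 0.076 m), for 0.1 s.
2. the capsule drops through the opening while a finger still holds the flap open (value of joint flap above 0.2 rad and contact force between the fingers and flap above 0.1 N and z of capsule in the frame of capsule_bin below 0.066 m), for 0.04 s.
At the end, for the whole second after the job is handed in: the capsule lies at rest inside the bin (its origin below 55 mm over the worktop and within the bin's walls) and the flap is shut (below 0.06 rad) (z of capsule in the frame of capsule_bin between 0 and 0.055 m and x of capsule in the frame of capsule_bin between -0.085 and 0.11 m and y of capsule in the frame of capsule_bin between -0.095 and 0.095 m and linear speed of capsule below 0.05 m/s and value of joint flap below 0.06 rad); the robot touches nothing.
It fails at once if the capsule is lifted more than 25 mm off the ledge (z of capsule in the frame of capsule_bin above 0.105 m).
It fails at once if the capsule is squeezed or pressed by the fingers with more than 12 N (contact force between the fingers and capsule above 12 N).
It fails at once if the flap is shoved with the capsule: more than 1 N between them while the capsule is on the ledge (contact force between capsule and flap above 1 N and z of capsule in the frame of capsule_bin above 0.077 m).
It fails at once if the mug, jar or glass is moved more than 30 mm (distance of any of mug, honey, glass from where it was at the start of the episode above 0.03 m).
It also fails if it takes over 32 s, if anything falls off the work surface, if the arm or the gripper's body presses on something with over 40 N, if the wrist force passes 120 N, or if a joint passes its speed limit or range.

## Working session

There is one attempt and no reset: what is moved stays moved. The work goes in short steps, Python scripts to look and compute and a shell command to move; the robot and the scene stay as the last step left them, time stands still between calls to the robot, and variables do not carry over. Pictures are saved under pics/ and viewed, at most 10 in all, crops included, and the job is handed in when it is done.

```bash
mkdir -p pics; python3 - <<'E'
from cell import *
import cv2,json,numpy as np
s=sense();print(s['t'],s['tcp_pos'],s['tcp_rot'],s['width'])
for n in ("scene","side"):
    f=grab_frame(n);cv2.imwrite(f"pics/{n}0.png",f['pixels'][:,:,::-1])
    print(n,[ (k,np.round(v,4).tolist() if k=='pose' else v) for k,v in f.items() if k!='pixels'])
    json.dump({k:(np.array(v).tolist()) for k,v in f.items() if k!='pixels'},open(n+'.json','w'))
E
```

```text
0.0 [ 0.21895828 -0.53136147  0.40376931] [[ 9.24604993e-01  3.80926919e-01 -5.38820105e-04]
 [ 3.80927231e-01 -9.24603048e-01  1.91034329e-03]
 [ 2.29506472e-04 -1.97156419e-03 -9.99998030e-01]] 0.08544794559492783
scene [('fovy', 55.3494992765109), ('cx', 314.25601353030544), ('cy', 242.52873247962614), ('pose', [[-0.6149, 0.5481, -0.567, -0.1254], [-0.7884, -0.4139, 0.4551, 0.4376], [0.0148, 0.7268, 0.6866, 0.7845], [0.0, 0.0, 0.0, 1.0]])]
side [('fovy', 43.19138535157651), ('cx', 324.1163298499302), ('cy', 245.88315845798897), ('pose', [[0.9967, 0.0286, -0.0761, 0.3237], [-0.0787, 0.5744, -0.8148, -1.3412], [0.0204, 0.8181, 0.5748, 1.0388], [0.0, 0.0, 0.0, 1.0]])]
```

View pics/scene0.png

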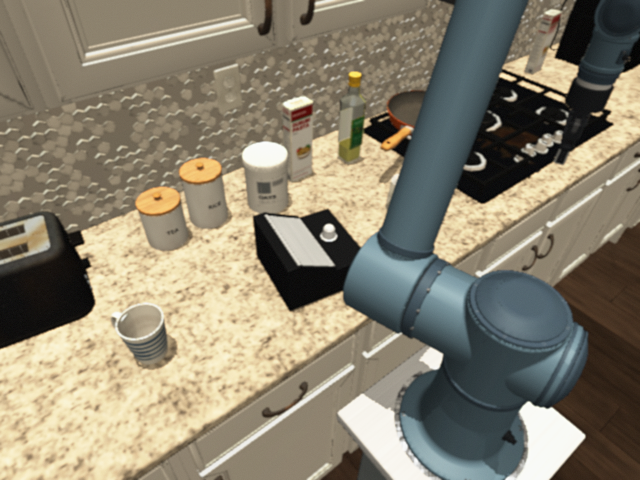

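View pics/side0.png

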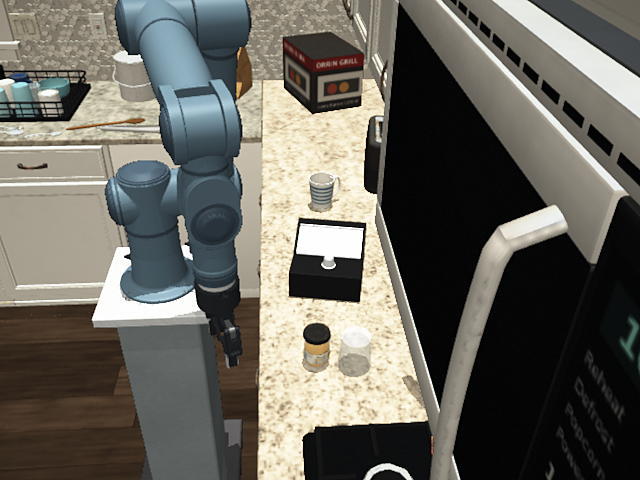

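The side view shows the bin at about (328,260): its ledge is toward the camera, the flap (white) faces it, and the capsule stands at (329,263). The mug is behind at (321,190), and the jar (317,347) and glass (355,352) are in front. In the scene view the bin is at (305,250) and the capsule at (329,232).

```bash
python3 - <<'E'
import cv2,numpy as np
a=cv2.imread('pics/scene0.png')[195:315,245:375]; b=cv2.imread('pics/side0.png')[205:310,275:385]
A=cv2.resize(a,None,fx=6,fy=6,interpolation=cv2.INTER_CUBIC)[:600]; A=cv2.resize(a,(650,600),interpolation=cv2.INTER_CUBIC)
A=np.clip(A.astype(float)**.6*255**.4,0,255).astype('uint8')
B=cv2.resize(b,(550,525),interpolation=cv2.INTER_CUBIC);B=np.clip(B.astype(float)**.6*255**.4,0,255).astype('uint8')
cv2.imwrite('pics/cs.png',A);cv2.imwrite('pics/cd.png',B)
E
```

```text
(no output)
```

View pics/cs.png

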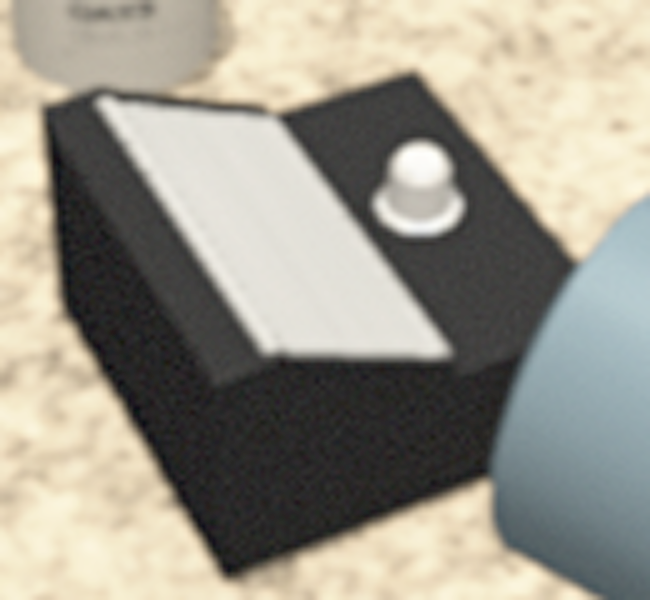

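View pics/cd.png

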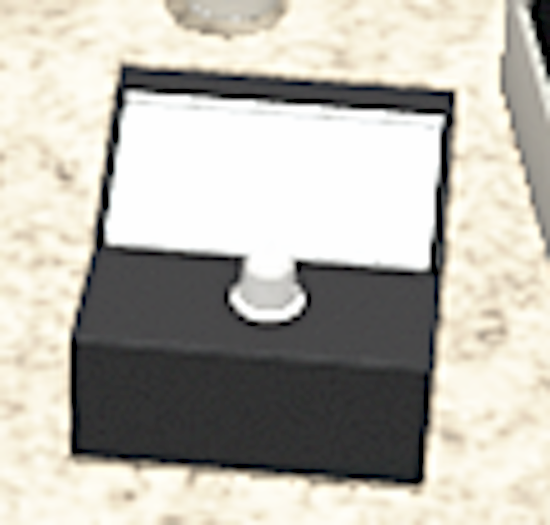

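The crops show the bin corners, flap and capsule rim clearly: the rim centre is at crop (419,205) in the scene view and (268,298) in the side view. I'll fit the bin pose from the corners.

```bash
cat > h.py <<'E'
import json,numpy as np
from scipy.optimize import least_squares
def proj(n,P):
    c=json.load(open(n+'.json'));T=np.array(c['pose']);f=240/np.tan(np.radians(c['fovy']/2))
    p=(np.atleast_2d(P)-T[:3,3])@T[:3,:3]
    return np.c_[c['cx']+f*p[:,0]/-p[:,2],c['cy']-f*p[:,1]/-p[:,2]]
def b2w(q,P):
    c,s=np.cos(q[2]),np.sin(q[2]);P=np.atleast_2d(P)
    return np.c_[q[0]+c*P[:,0]-s*P[:,1],q[1]+s*P[:,0]+c*P[:,1],P[:,2]]
E
python3 - <<'E'
from h import *
side=[(77,340,-85,95,80),(428,367,-85,-95,80),(73,455,-85,95,0),(422,482,-85,-95,0),(105,247,0,87,83),(432,270,0,-87,83),(123,67,110,95,128),(455,92,110,-95,128)]
sc=[(45,105,110,-95,128),(215,385,110,95,128),(230,575,110,95,0),(415,72,-85,-95,80),(452,357,0,87,83),(280,115,0,-87,83)]
D=[]
for n,l,o in(("side",side,(275,205)),("scene",sc,(245,195))):
    l=np.array(l,float);D.append((n,l[:,:2]/5+o,l[:,2:]/1000))
res=lambda q,D=D:np.concatenate([(proj(n,b2w(q,P))-u).ravel() for n,u,P in D])
for DD in(D,D[:1],D[1:]):
    r=least_squares(res,[.5,-.1,1.57],args=(DD,));print(r.x,np.degrees(r.x[2]))
    if DD is D:q=r.x;print(r.fun.reshape(-1,2).round(1).tolist())
for n,u,o in(("side",(268,298),(275,205)),("scene",(419,206),(245,195))):
    u=np.array(u)/5+o
    g=least_squares(lambda v:(proj(n,b2w(q,[v[0],v[1],.081]))-u).ravel(),[-.03,0]);print(n,'capsule bin xy',g.x)
# joint
g=least_squares(lambda v:np.concatenate([(proj("side",b2w(q,[v[0],v[1],.081]))-np.array([268/5+275,298/5+205])).ravel(),(proj("scene",b2w(q,[v[0],v[1],.081]))-np.array([419/5+245,206/5+195])).ravel()]),[-.03,0]);print(g.x,b2w(q,[*g.x,.08]))
np.save('q.npy',q)
for k,u in(("honey",(317,362)),("glass",(355,364)),("mug",(321,202))):
    g=least_squares(lambda v:(proj("side",[v[0],v[1],.0])-u).ravel(),[.5,-.3]);print(k,g.x)
E
```

```text
[ 0.45662479 -0.03404608  1.3864119 ] 79.43555069546001
[[-2.5, 0.3], [0.9, 0.9], [-1.2, 1.2], [0.4, 1.8], [-0.3, -0.9], [-1.1, -0.4], [-1.2, -1.0], [0.3, -0.9], [-1.3, -1.2], [0.9, -1.4], [-0.7, 1.3], [0.7, -2.3], [-0.6, -0.7], [-2.1, 0.1]]
[ 0.4582437  -0.03282899  1.38774501] 79.51193187191816
[ 0.45406195 -0.0337962   1.37819612] 78.96482109012364
side capsule bin xy [-0.0349994  -0.00543516]
scene capsule bin xy [-0.03407346 -0.00167171]
[-0.03470419 -0.0038636 ] [[ 0.45406018 -0.06887037  0.08      ]]
honey [ 0.40734754 -0.33924713]
glass [ 0.49556865 -0.35085867]
mug [0.47083018 0.38480799]
```

```bash
python3 -m pendant '[[[0.03,-0.025,0,0,0,0,0.068],[0.03,-0.025,0,0,0,0,0.068],[0.03,-0.025,0,0,0,0,0.068],[0.03,-0.025,0,0,0,0,0.068],[0.03,-0.025,0,0,0,0,0.068],[0.03,-0.025,0,0,0,0,0.068],[0.03,-0.025,0,0,0,0,0.068],[0.03,-0.025,0,0,0,0,0.068]]]'; python3 -m pendant '[[[0.03,-0.025,0,0,0,0,0.068],[0.03,-0.025,0,0,0,0,0.068],[0.03,-0.025,0,0,0,0,0.068],[0.03,-0.025,0,0,0,0,0.068],[0.027,-0.028,0,0,0,6.5,0.068],[0,0,0,0,0,6.5,0.068],[0,0,0,0,0,0,0.068]]]'
cat >> h.py <<'E'
def wrist(name):
    from cell import sense,grab_frame
    import cv2
    s=sense();f=grab_frame("wrist");cv2.imwrite(f"pics/{name}.png",f['pixels'][:,:,::-1])
    Tw=np.eye(4);Tw[:3,:3]=s['tcp_rot'];Tw[:3,3]=s['tcp_pos']
    json.dump(dict(fovy=f['fovy'],cx=f['cx'],cy=f['cy'],pose=(Tw@np.array(f['T_tool_cam'])).tolist()),open(name+'.json','w'))
    print(s['t'],s['tcp_pos'],np.round(s['tcp_rot'],4).tolist(),s['width']);print(np.round(f['T_tool_cam'],3).tolist(),f['fovy'],[k for k in f])
E
python3 -c "
from h import *;wrist('w1')"
```

```text
t: 0.9
tcp_pos: [0.365, -0.2537, 0.4044]
tcp_rot: [[0.925, 0.381, -0.0], [0.381, -0.925, 0.0], [-0.0, -0.001, -1.0]]
force: [0.2, 0.1, 0.2]
width: 0.0681
grasp_force: 0.0
t: 1.6
tcp_pos: [0.452, -0.0798, 0.4043]
tcp_rot: [[0.986, 0.166, -0.001], [0.166, -0.986, 0.0], [-0.001, -0.0, -1.0]]
force: [0.6, 0.1, 1.0]
width: 0.0682
grasp_force: 0.0
1.6 [ 0.45201016 -0.07984304  0.40426552] [[0.9861, 0.1659, -0.001], [0.1659, -0.9861, 0.0], [-0.001, -0.0002, -1.0]] 0.06820556765804398
[[0.001, 0.957, 0.291, 0.074], [1.0, -0.001, 0.001, 0.001], [0.001, 0.291, -0.957, 0.031], [0.0, 0.0, 0.0, 1.0]] 60.952891442996794 ['pixels', 'fovy', 'cx', 'cy', 'T_tool_cam']
```

View pics/w1.png

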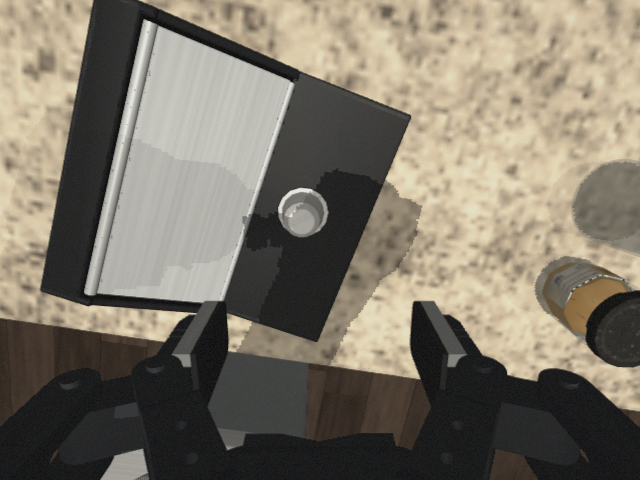

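The wrist view shows the ledge corners at (410,117) and (317,341), the flap's lower edge from (294,82) to (222,302), the hood's near corner at (41,290), and the capsule rim centred at about (302,213). The fingertips are visible too, so I'll refit with these.

```bash
python3 - <<'E'
from h import *
w=np.array([(410,117,-85,-95,80),(317,341,-85,95,80),(294,82,0,-87,83),(222,302,0,87,83),(41,290,110,95,128)],float)
f=lambda q:(proj('w1',b2w(q,w[:,2:]/1000))-w[:,:2]).ravel()
r=least_squares(f,np.load('q.npy'));q=r.x;print(q,np.degrees(q[2]),r.fun.reshape(-1,2).round(1).tolist())
q0=np.load('q.npy')
g=least_squares(lambda v:(proj('w1',[v[0],v[1],.081])-[302.5,213]).ravel(),[.45,-.07]).x
print('cap world',g)
for Q in(q,q0):
    d=g-Q[:2];c,s=np.cos(Q[2]),np.sin(Q[2]);print('cap bin',c*d[0]+s*d[1],-s*d[0]+c*d[1])
np.save('q1.npy',q);np.save('cap.npy',g)
# fingertip inner edge end depth along tool z from pixels (assume y=+-.034): A (226,302), B (413,302)
import json
s=json.load(open('w1.json'));T=np.array([[.001,.957,.291,.074],[1,-.001,.001,.001],[.001,.291,-.957,.031]])
fl=240/np.tan(np.radians(s['fovy']/2))
for u,v in((226,302),(413,302),(203,302),(435,302)):
    d=T[:,:3]@np.array([(u-s['cx'])/fl,-(v-s['cy'])/fl,-1]);o=T[:,3]
    # far pad corner at tool x=+.011
    k=(.011-o[0])/d[0];print(u,v,(o+k*d).round(4))
E
```

```text
[ 0.45715594 -0.03179129  1.38306122] 79.24357092630856 [[3.7, -1.5], [1.0, 2.0], [-0.8, -1.1], [-2.2, 1.3], [-1.7, 1.1]]
cap world [ 0.45382832 -0.06817875]
cap bin -0.03636915791176558 -0.003521991615291521
cap bin -0.034066803258265395 -0.003508866262894025
226 302 [ 0.011  -0.0315  0.1608]
413 302 [0.011  0.0338 0.161 ]
203 302 [ 0.011  -0.0396  0.1607]
435 302 [0.011  0.0415 0.161 ]
```

```bash
python3 -m pendant '[[[0.004,-0.019,0,0,0,0,0.072],[0,0,0.03,0,0,0,0.072],[0,0,0.03,0,0,0,0.072],[0,0,0.03,0,0,0,0.072],[0,0,0.03,0,0,0,0.072],[0,0,0.02,0,0,0,0.072],[0,0,0,0,0,0,0.072]]]'; python3 -c "
from h import *;wrist('w2')"
python3 - <<'E'
import cv2
from cell import grab_frame
f=grab_frame("side")['pixels'][:,:,::-1][180:320,240:400]
cv2.imwrite('pics/s2.png',cv2.resize(f,(640,560),interpolation=cv2.INTER_CUBIC))
E
```

```text
t: 2.35
tcp_pos: [0.4507, -0.062, 0.262]
tcp_rot: [[0.987, 0.163, -0.006], [0.163, -0.987, 0.002], [-0.006, -0.003, -1.0]]
force: [-0.6, -1.2, 0.3]
width: 0.0722
grasp_force: 0.0
2.35 [ 0.45071929 -0.0620295   0.26198663] [[0.9866, 0.1631, -0.0061], [0.1631, -0.9866, 0.0015], [-0.0058, -0.0025, -1.0]] 0.0722307064164791
[[0.001, 0.957, 0.291, 0.074], [1.0, -0.001, 0.001, 0.001], [0.001, 0.291, -0.957, 0.031], [0.0, 0.0, 0.0, 1.0]] 60.952891442996794 ['pixels', 'fovy', 'cx', 'cy', 'T_tool_cam']
```

View pics/w2.png

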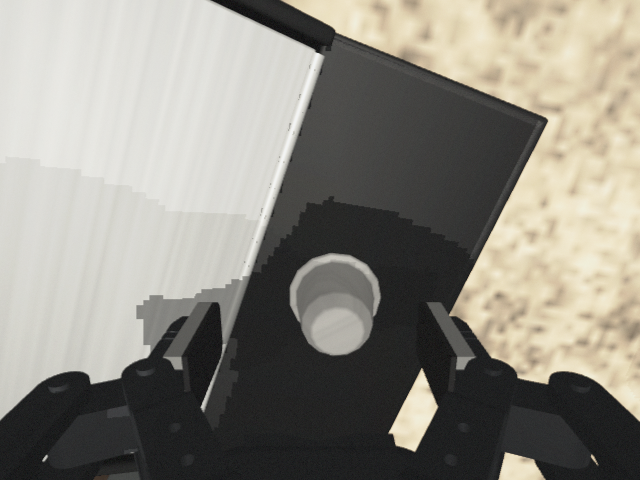

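View pics/s2.png

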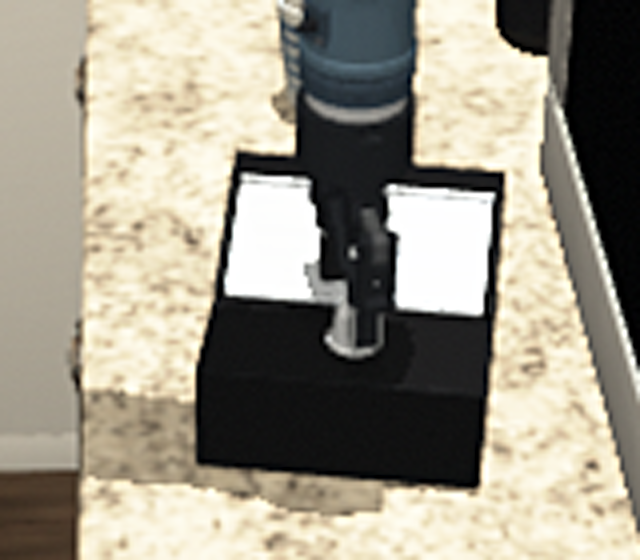

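The capsule rim is centred at about (335,297) in w2, between the two fingers, with the flap still shut. Next I'll work out its place in the tool frame.

```bash
python3 - <<'E'
from h import *
from cell import sense
w=np.array([(547,120,-85,-95,80),(318,54,0,-87,83)],float)
for u in((335,298),):
    g=least_squares(lambda v:(proj('w2',[v[0],v[1],.081])-u).ravel(),[.45,-.07]).x;print(g)
s=sense();R=s['tcp_rot'];print(s['tcp_pos'],((np.r_[g,.081]-s['tcp_pos'])@R).round(4),s['force'],s['width'])
for n in('q','q1'):
    q=np.load(n+'.npy');print(proj('w2',b2w(q,w[:,2:]/1000)).round(1).tolist(),'tcp bin',((s['tcp_pos'][:2]-q[:2])@np.array([[np.cos(q[2]),-np.sin(q[2])],[np.sin(q[2]),np.cos(q[2])]])).round(4))
E
```

```text
[ 0.45372964 -0.06881362]
[ 0.45249216 -0.06224148  0.26487128] [0.0003 0.0067 0.1839] [ 0.36419637 -0.03943126  0.64351547] 0.07199950460757505
[[558.2, 120.9], [326.2, 53.8]] tcp bin [-0.0285 -0.0011]
[[553.0, 119.4], [320.6, 51.2]] tcp bin [-0.0308 -0.0011]
```

```bash
python3 -m pendant '[[[0,0,0.008,0,0,0,0.072],[0,0,0.007,0,0,0,0.072],[0,0,0,0,0,0,0.072],[0,0,0,0,0,0,0.072]]]';python3 - <<'E'
import cv2
from cell import *
s=sense();print(s['tcp_pos'],s['force'])
f=grab_frame("side")['pixels'][:,:,::-1][215:295,285:385]
w=grab_frame("wrist")['pixels'][:,:,::-1][180:480,100:500]
cv2.imwrite('pics/w3.png',cv2.vconcat([cv2.resize(w,(400,300)),cv2.resize(f,(400,300),interpolation=cv2.INTER_CUBIC)]))
E
```

```text
t: 2.85
tcp_pos: [0.4528, -0.0617, 0.2499]
tcp_rot: [[0.987, 0.163, 0.0], [0.163, -0.987, -0.001], [0.0, 0.001, -1.0]]
force: [-0.3, -1.2, 0.3]
width: 0.0718
grasp_force: 0.3
[ 0.45284686 -0.0616848   0.24985226] [-0.26140329 -1.20545228  0.28489147]
```

View pics/w3.png

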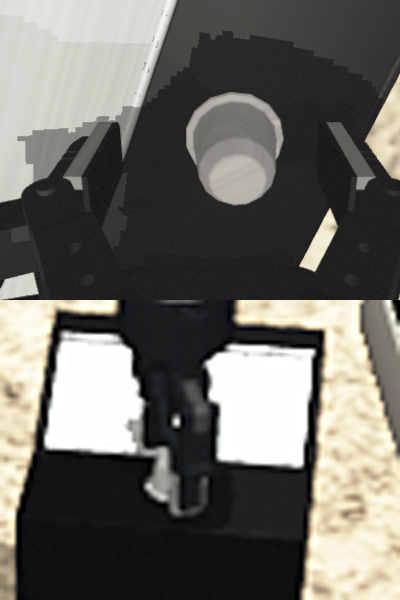

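```bash
python3 -m pendant '[[[0,-0.004,0.002,0,0,0,0.072],[0,-0.005,0,0,0,0,0.072],[0,-0.005,0,0,0,0,0.072],[0,-0.005,0,0,0,0,0.072],[0,-0.005,0,0,0,0,0.072],[0,-0.005,0,0,0,0,0.072],[0,0,0,0,0,0,0.072]]]';python3 - <<'E'
import cv2
from cell import *
from h import *
f=grab_frame("side")['pixels'][:,:,::-1][215:295,285:385]
wrist('w4');w=cv2.imread('pics/w4.png')[180:480,100:500]
cv2.imwrite('pics/c4.png',cv2.vconcat([w,cv2.resize(f,(400,300),interpolation=cv2.INTER_CUBIC)]))
E
```

```text
t: 3.65
tcp_pos: [0.4479, -0.0323, 0.2477]
tcp_rot: [[0.986, 0.164, 0.0], [0.164, -0.986, 0.0], [0.0, -0.0, -1.0]]
force: [0.3, -0.6, 1.8]
width: 0.072
grasp_force: 0.5
3.7 [ 0.44796237 -0.03252012  0.24773552] [[0.9865, 0.164, 0.0], [0.164, -0.9865, 0.0004], [0.0001, -0.0004, -1.0]] 0.07205667591735888
[[0.001, 0.957, 0.291, 0.074], [1.0, -0.001, 0.001, 0.001], [0.001, 0.291, -0.957, 0.031], [0.0, 0.0, 0.0, 1.0]] 60.952891442996794 ['pixels', 'fovy', 'cx', 'cy', 'T_tool_cam']
```

View pics/c4.png

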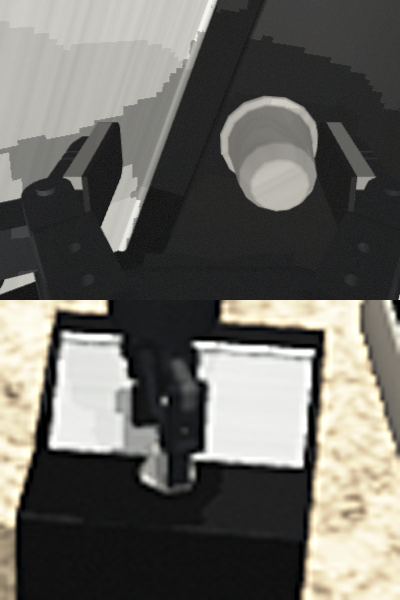

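The flap is open and the rear finger is pushing the capsule, which still stands on the ledge at about crop (270,140). I'll carry on.

```bash
python3 -m pendant '[[[0,-0.004,0,0,0,0,0.072],[0,-0.004,0,0,0,0,0.072],[0,-0.004,0,0,0,0,0.072],[0,-0.004,0,0,0,0,0.072],[0,-0.004,0,0,0,0,0.072],[0,-0.004,0,0,0,0,0.072],[0,-0.003,0,0,0,0,0.072],[0,0,0,0,0,0,0.072]]]';python3 - <<'E'
import cv2
from cell import *
from h import *
f=grab_frame("side")['pixels'][:,:,::-1][215:295,285:385]
wrist('w5');w=cv2.imread('pics/w5.png')[180:480,100:500]
cv2.imwrite('pics/c5.png',cv2.vconcat([w,cv2.resize(f,(400,300),interpolation=cv2.INTER_CUBIC)]))
E
```

```text
t: 4.55
tcp_pos: [0.4436, -0.0061, 0.2477]
tcp_rot: [[0.987, 0.164, 0.0], [0.164, -0.987, -0.0], [-0.0, 0.0, -1.0]]
force: [1.3, -3.8, 0.0]
width: 0.072
grasp_force: 1.6
4.6 [ 0.44360854 -0.00617823  0.24771364] [[0.9865, 0.1635, 0.0], [0.1635, -0.9865, -0.0001], [0.0, 0.0001, -1.0]] 0.07228051723423295
[[0.001, 0.957, 0.291, 0.074], [1.0, -0.001, 0.001, 0.001], [0.001, 0.291, -0.957, 0.031], [0.0, 0.0, 0.0, 1.0]] 60.952891442996794 ['pixels', 'fovy', 'cx', 'cy', 'T_tool_cam']
```

View pics/c5.png

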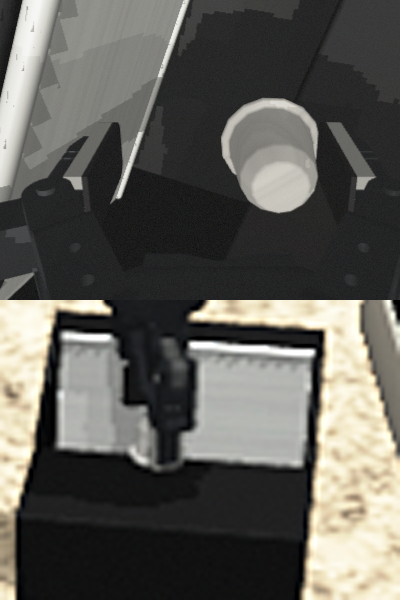

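The capsule's centre is right at the ledge edge, about crop (270,145), and the flap is wide open. I'll hold the front finger where it is and bring the rear one up by closing the fingers while advancing.

```bash
python3 -m pendant '[[[0,-0.001,0,0,0,0,0.070],[0,-0.0015,-0.0005,0,0,0,0.067],[0,-0.0015,-0.0005,0,0,0,0.064],[0,-0.0015,-0.0005,0,0,0,0.061],[0,-0.0015,-0.0005,0,0,0,0.058],[0,0,0,0,0,0,0.058],[0,0,0,0,0,0,0.058]]]';python3 - <<'E'
import cv2
from cell import *
from h import *
f=grab_frame("side")['pixels'][:,:,::-1][215:295,285:385]
wrist('w6');w=cv2.imread('pics/w6.png')[180:480,100:500]
cv2.imwrite('pics/c6.png',cv2.vconcat([w,cv2.resize(f,(400,300),interpolation=cv2.INTER_CUBIC)]))
E
```

```text
t: 5.35
tcp_pos: [0.4432, -0.0001, 0.2506]
tcp_rot: [[0.987, 0.163, 0.002], [0.163, -0.987, -0.003], [0.002, 0.003, -1.0]]
force: [-0.8, -5.4, 5.9]
width: 0.058
grasp_force: 4.3
5.4 [ 4.43219263e-01 -8.21562243e-05  2.50654881e-01] [[0.9867, 0.1626, 0.0022], [0.1626, -0.9867, -0.0026], [0.0017, 0.0029, -1.0]] 0.05854298356396097
[[0.001, 0.957, 0.291, 0.074], [1.0, -0.001, 0.001, 0.001], [0.001, 0.291, -0.957, 0.031], [0.0, 0.0, 0.0, 1.0]] 60.952891442996794 ['pixels', 'fovy', 'cx', 'cy', 'T_tool_cam']
```

View pics/c6.png

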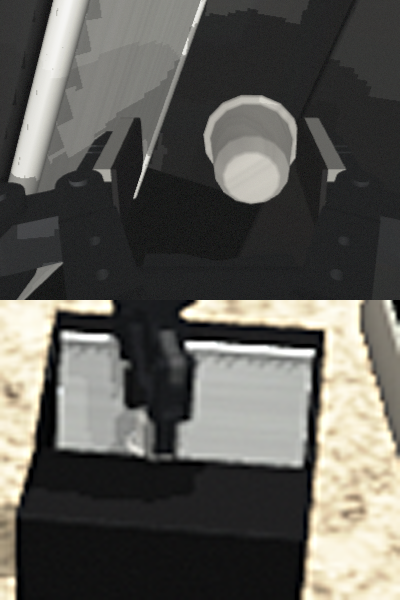

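I've now used up my picture views (11 taken, one over the limit of 10), so from here I'll work from numbers only. This last one shows the capsule about 17 mm past the edge and starting to tip. The upward force means the rear tip is grazing the ledge, so I'll ease up and then measure in code.

```bash
cat >> h.py <<'E'
def blob(name):
    import cv2
    for n in(name,):
        g=cv2.imread(f'pics/{n}.png').min(2)[260:420,250:420]
        m=(g>105).astype('uint8');k,_,st,ce=cv2.connectedComponentsWithStats(m)
        print(n,[(st[i].tolist(),ce[i].round().tolist()) for i in range(1,k) if st[i,4]>150])
E
python3 -m pendant '[[[0,-0.001,-0.002,0,0,0,0.057],[0,0,0,0,0,0,0.057],[0,0,0,0,0,0,0.057]]]';python3 - <<'E'
from h import *
wrist('w7')
for n in('w4','w5','w6','w7'):blob(n)
E
```

```text
t: 5.75
tcp_pos: [0.4426, 0.0016, 0.2518]
tcp_rot: [[0.987, 0.163, 0.001], [0.163, -0.987, 0.0], [0.001, -0.0, -1.0]]
force: [0.3, -3.2, 1.9]
width: 0.0571
grasp_force: 1.6
5.75 [0.44258065 0.00156821 0.25178679] [[0.9866, 0.163, 0.0008], [0.163, -0.9866, 0.0002], [0.0008, -0.0001, -1.0]] 0.05707015833805594
[[0.001, 0.957, 0.291, 0.074], [1.0, -0.001, 0.001, 0.001], [0.001, 0.291, -0.957, 0.031], [0.0, 0.0, 0.0, 1.0]] 60.952891442996794 ['pixels', 'fovy', 'cx', 'cy', 'T_tool_cam']
w4 [([0, 0, 37, 101, 1931], [12.0, 34.0]), ([70, 16, 98, 115, 8654], [121.0, 71.0])]
w5 [([71, 18, 97, 115, 8692], [122.0, 73.0])]
w6 [([0, 0, 27, 78, 356], [12.0, 35.0]), ([53, 15, 94, 109, 7790], [101.0, 67.0])]
w7 [([0, 0, 26, 74, 325], [11.0, 33.0]), ([68, 0, 64, 48, 1754], [101.0, 16.0])]
```

The capsule blob dropped from 7790 to 1754 px and to floor scale, so it has fallen in while the finger still holds the flap. I'll hold briefly, then draw back and up.

```bash
python3 -m pendant '[[[0,0,0,0,0,0,0.057],[0,0.004,-0.002,0,0,0,0.057],[0,0.008,-0.004,0,0,0,0.057],[0,0.012,-0.006,0,0,0,0.057],[0,0.015,-0.01,0,0,0,0.057],[0,0.015,-0.015,0,0,0,0.057],[0,0.01,-0.03,0,0,0,0.057],[0,0,-0.04,0,0,0,0.057]]]';python3 -m pendant '[[[0,0,-0.03,0,0,0,0.057],[0,0,-0.02,0,0,0,0.057],[0,0,0,0,0,0,0.057],[0,0,0,0,0,0,0.057],[0,0,0,0,0,0,0.057],[0,0,0,0,0,0,0.057]]]';python3 - <<'E'
from h import *
from cell import *
import cv2
wrist('w8')
im=cv2.imread('pics/w8.png').min(2)
q=np.load('q1.npy')
# shut-flap check: brightness just inside flap edge, and on ledge
for P in([.004,.05,.087],[.004,-.05,.087],[.02,-.06,.095],[.02,.0,.095],[-.02,0,.08],[-.035,-.004,.09],[-.01,-.05,.08]):
    u=proj('w8',b2w(q,P))[0].round().astype(int);print(P,u,im[u[1],u[0]] if 0<=u[1]<480 and 0<=u[0]<640 else None)
# side compare with start
a=cv2.imread('pics/side0.png').astype(int);f=grab_frame('side')['pixels'][:,:,::-1];cv2.imwrite('pics/side8.png',f)
d=np.abs(a-f).max(2)
for n,(x0,x1,y0,y1) in dict(mug=(306,342,170,212),honey=(300,332,322,374),glass=(337,373,324,378),cap=(320,338,254,272),flapedge=(294,362,252,262)).items():print(n,d[y0:y1,x0:x1].mean().round(1))
E
```

```text
t: 6.6
tcp_pos: [0.4521, -0.063, 0.3586]
tcp_rot: [[0.987, 0.161, -0.003], [0.161, -0.987, 0.002], [-0.003, -0.002, -1.0]]
force: [0.9, -0.2, -0.2]
width: 0.0568
grasp_force: 0.0
t: 7.2
tcp_pos: [0.4523, -0.0615, 0.4073]
tcp_rot: [[0.987, 0.163, -0.003], [0.163, -0.987, 0.001], [-0.002, -0.001, -1.0]]
force: [0.8, 0.4, -0.6]
width: 0.0569
grasp_force: 0.0
7.2 [ 0.45227104 -0.06153956  0.40732683] [[0.9866, 0.1631, -0.0026], [0.1631, -0.9866, 0.0009], [-0.0025, -0.0013, -1.0]] 0.05685508020566707
[[0.001, 0.957, 0.291, 0.074], [1.0, -0.001, 0.001, 0.001], [0.001, 0.291, -0.957, 0.031], [0.0, 0.0, 0.0, 1.0]] 60.952891442996794 ['pixels', 'fovy', 'cx', 'cy', 'T_tool_cam']
[0.004, 0.05, 0.087] [253 264] 204
[0.004, -0.05, 0.087] [296 137] 202
[0.02, -0.06, 0.095] [278 114] 198
[0.02, 0.0, 0.095] [251 198] 187
[-0.02, 0, 0.08] [305 212] 33
[-0.035, -0.004, 0.09] [326 217] 35
[-0.01, -0.05, 0.08] [315 143] 72
mug 89.1
honey 1.0
glass 0.8
cap 93.0
flapedge 23.4
```

```bash
python3 -c "
from cell import *
print(job_done())"
```

```text
the job is handed in; nothing more can be done
None
```

The job is handed in, verdict not shown: the capsule dropped into the bin while the front finger held the flap open, the flap has swung shut, and the arm is clear. The jar and glass are unmoved, and the mug was hidden from the side camera at the end, though the arm never went near it; I viewed 11 pictures, one over the limit of 10.

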